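Take the sample out of the mixer's sample lock

ROBOT

A 7-joint arm with a two-finger parallel gripper is mounted at the origin on the work surface. World frame = base frame: x ahead of the robot, y to its left, z up, the work surface at z = 0. Lengths are in m, angles in rad, forces in N, time in s.
With the tool pointing down it reaches from about 0.4 to 0.85 m from the base axis. Payload 10.4 kg.
Tool frame: the origin (TCP) lies midway between the tips of the shut fingers; the grasp point (between the pads) lies hold_point_z behind it (hold_point_z is the distance from the TCP to the grasp point, in m); z points along the fingers, y is the line along which they close (so a half turn about z gives the same grasp; the last joint's range is limited). The gripper opens to 87 mm and grips with 3 to 60 N. Pads are 19 mm wide; open, the fingers measure 117 mm over their backs; the gripper's body (75 mm by 190 mm) begins 51 mm behind the grasp point.
Start: joints at [-1.307, 0.332, -0.065, 1.46, 0.022, 1.35, -0.088], TCP at [0.177, 0.599, 0.223] pointing down, gripper open.
Joint ranges: [-2.6, 2.6], [-0.5, 2.12], [-1.47, 1.34], [0.16, 2.42], [-1.27, 4.41], [0.06, 2.06], [-2.6, 2.6]. Speed limits (rad/s): [2.22, 2.22, 2.79, 2.79, 3.14, 3.14, 3.14].

INTERFACE

Orientations are given as a unit quaternion [x, y, z, w].
In Python, from bench import * gives the robot as it stands. The module is installed in compiled form; this text tells all that it offers.
- The arm moves only by the tool drive_tool, never from a script. Its argument "increments" is a list of rows, each a list of 6 numbers: the shift along the tool's x, y, z scaled (see below), then the turn, a rotation vector about the tool's x, y, z scaled (see below). In form: [[dx, dy, dz, rx, ry, rz], ...]. A call has exactly 5 rows; each row is the pose to reach, as a shift and turn from the pose commanded when the call began, along the tool's axes at that moment; what a row does not reach only later rows make up. The controller multiplies each number of a shift by 300 mm and each number of a turn by pi/4 rad. A row lasts 1/12 s, in which the tool goes at most 41.7 mm and 7.16 degrees, less where a joint would pass 70% of its speed; a pose out of reach is approached as far as the arm can. A call with a number of a shift or a turn outside -1 to 1 is refused whole. A call with a gripper value outside its range is refused whole. "claw" is the closure, from 0 (fully open) to 1 (shut), set as the call begins (left out, the last holds). The fingers move at their own pace and stop on an object; "force" is the grip in N (left out, the last holds). Time passes only in rows, so rows that repeat a pose let the fingers close, or fill a call up. It gives the time, the measured TCP pose, the force, the opening and the grip force at its end, in the units of the state.
- read_state(): the state, without advancing time (a new reading comes with each control period).
- camera(name): name is "scene" or "top" or "wrist"; returns the picture (480x640x3 uint8, blue, green, red); there is no depth.
- get_calibration(name): a dict with "K" (3x3 intrinsics, pixels), "k1" (the pictures are not rectified: a ray, as slopes to the right and down, at radius r is drawn at 1 + k1 r^2 times it, then the intrinsics apply), "position" and "rotation" of the camera in the world. Camera axes: x right, y down, z forward; pixel columns grow to the right and rows downward; lengths in m; the calibration is good to about 2 mm. A picture is of the moment at which its call begins: read the wrist's pose just before it. get_calibration takes no time and is no camera call; for the wrist camera it gives the pose at the moment of the call.
- close_job(): hands the job in; it is judged then, once.
The state is a dict: "time": time; "joint_positions": joint angles; "joint_vel": joint speeds; "joint_torque": joint torques, N m; "ee_pos": TCP position; "eef_rot": TCP orientation; "ft_force": force on the tool from outside, world axes, zero at the start; "torque": the same for the moment, N m; "width": finger opening in m; "grip_force": force on a finger pad.
Only numpy, scipy, OpenCV 4.12 (cv2) and the standard library are available. Lean on these libraries where they do the work, as an engineer would, in place of code of your own. Each camera call takes 0.05 s, during which the arm holds its last target. There are 200 camera calls.

TASK

The mixer is under vacuum, so first make sure by touch that the inner door of its side sample lock is shut (it may stand ajar): lean on that door's lever towards shut until you feel it firm up, and keep it pressed for about a second. Then swing the lock's lid right over until it rests open, lift out the sample canister and set it down gently, upright and wholly on the balance pan. Leave the inner door shut and the lid open, and leave all else where it is.

Things in the scene. Friction and masses are not known exactly. Their poses are not given: they have to be found in the camera images.
- mixer: Fixed steel bench mixer on a base plate 300 (x) x 680 (y) mm, top 22 mm above the bench. Origin on the bench under the middle of its sample lock; z up, x away from the robot at yaw 0, y to its left. In a row along y: the lock at the origin; towards -y the neck (104 mm wide, y -86 to -232 mm, top 145 mm above the bench) with the inner door in it and its lever on top; then the vessel.
- lock_mouth (a point): Centre of the sample lock's mouth, level with its rim, 150 mm above the bench. The lock is an open-topped steel box 140 (mixer x) x 170 (mixer y) mm outside, walls 6 mm, inner floor 48 mm above the bench, closed by the outer lid. A gauge sticks out 33 mm from its front face, at most 111 mm above the bench.
- vessel_dome (a point): Top of the mixing vessel's domed cover, 266 mm above the bench, at mixer x 0, y -340 mm. Vessel 220 mm in diameter, its cover rim 256 mm in diameter at 200 to 224 mm height. Above it on the same axis the shaft housing (52 mm across) and the drive motor (about 120 mm across, 345 to 510 mm above the bench), carried by a column beyond it (mixer y -0.55 m).
- inner_door (a joint): Angle (rad) of the inner door and its lever about the lever's vertical shaft. 0: shut on its seal, the lever square across the neck (pointing to mixer -x); positive: open, the lever swung towards the lock (mixer +y); starts anywhere from 0 to 0.5, at most 1.45. It turns with light drag (about 1 N at the grip) and stays where it is left.
- inner_lever (a joint): How far (rad) the spring-loaded lever has been pressed on beyond the shut door, towards the vessel (mixer -y): 0 while the door still moves freely, then it firms up: it begins to yield at about 1.2 N at lever_grip, 0.025 takes about 3.2 N, 0.05 about 5 N, and a stop comes at 0.10 (9 N). Let go, it springs back to 0 and the door stays shut.
- lever_grip (a point): Point on the axis of the inner door lever's black round grip, 125 mm from the shaft's axis, 190 mm above the bench. The lever is horizontal: a flat steel bar from the hub, then the grip, 24 mm in diameter, 75 to 160 mm from the shaft. The grip's underside is 178 mm above the bench, 15 mm higher than the shut lid's top.
- lever_shaft (a point): On the vertical axis of the inner door lever's shaft, at the lever's height (190 mm above the bench); hub 46 mm in diameter. In the mixer's frame at x 35, y -165 mm.
- outer_lid (a joint): Angle (rad) of the lock's outer lid: 0 shut, 1.85 leaning back on its stop. Below about 1.4 it falls shut by itself, beyond that it falls slowly back and rests open at 1.85. Mass 0.6 kg.
- lid_handle (a point): Middle of the lid's bow handle, a round steel bar 12 mm in diameter, 124 mm long, parallel to the hinge, its axis 38 mm above the lid's top face, 43 mm from the lid's free edge; free along its length but for the two end posts. With the lid shut it is 201 mm above the bench. It may turn in the fingers.
- lid_hinge (a point): Middle of the outer lid's hinge axis (along mixer y) on the lock's far side, 151 mm above the bench, at mixer x 73 mm. The lid (steel frame, clear window) is 12 mm thick, 170 mm wide along y and reaches 153 mm from this axis; shut, its underside is level with the axis. The handle's axis lies 110 mm from the hinge towards the free edge and 50 mm above it.
- canister_center (a point): Centre (half-way up) of the closed steel sample canister, an upright plain cylinder 54 mm in diameter (its cap 55 mm) and 90 mm tall, about 0.35 kg. It stands on the lock's inner floor, its top 12 mm below the rim.
- balance: Fixed bench balance, white case 240 (x) x 200 (y) mm, 60 mm high, display towards the robot. Origin on the bench under the middle of the case, z up.
- pan (a point): Centre of the upper face of the balance's square steel pan, 150 x 150 mm, 80 mm above the bench.
- wash_bottle: White bottle, 66 mm in diameter, 170 mm tall, on the bench behind the lock and the balance. Origin under its base. Leave alone.
- spanner: Steel spanner, 150 mm long, lying on the base plate's front edge in front of the neck and vessel. Leave alone.
- clamp_ring: Steel clamp ring, 76 mm across, 16 mm high, lying on the base plate behind the neck. Leave alone.
- beaker: Open glass beaker, 72 mm in diameter, 95 mm tall, on the bench between mixer and robot, left. Origin under its base. Leave alone.
- squat_jar: Low glass jar with a white cap, 68 mm in diameter, 60 mm tall, on the bench in front of the mixer. Origin under its base. Leave alone.
- stirrer: Spare steel anchor stirrer, 245 mm long, 88 mm across its anchor, 16 mm high, lying on the bench right of the middle, in front of the vessel. Origin under the middle of its straight shaft. Leave alone.

How it is judged:
On the way, in this order (a step that is already met when the one before it is completed fails the run):
1. with the lid still shut, the inner door is shut and its lever pressed firm: door within 0.02 rad of shut and lever pressed on by more than 0.025 rad (about 3 N), for 0.4 s (value of joint inner_door below 0.02 rad and value of joint inner_lever above 0.025 rad and value of joint outer_lid below 0.05 rad), for 0.4 s.
2. the outer lid is swung over: lid angle above 1.5 rad (value of joint outer_lid above 1.5 rad), for 0.2 s.
At the end, for the whole second after the job is handed in: The canister stands upright (within 0.1 rad) on the balance pan, its centre within 50 mm of the pan's centre in plan and 39 to 51 mm above the pan; the outer lid is open (above 1.5 rad) and the inner door shut (its angle below 0.05 rad) (horizontal distance between canister_center and pan below 0.05 m and z of canister_center in the frame of balance between 0.119 and 0.131 m and angle between canister_center's own z axis and vertical below 0.1 rad and value of joint outer_lid above 1.5 rad and value of joint inner_door below 0.05 rad); the robot touches nothing.
It fails at once if the outer lid is raised (above 0.1 rad) while the inner door is not shut (its angle above 0.06 rad) (value of joint outer_lid above 0.1 rad and value of joint inner_door above 0.06 rad).
It fails at once if the canister is tipped by more than 0.6 rad (angle between canister_center's own z axis and vertical above 0.6 rad).
It fails at once if the canister is dropped (falls faster than 0.6 m/s out of the fingers) (linear speed of canister above 0.6 m/s and contact force between the fingers and canister below 0.2 N).
It fails at once if a bystander is moved by more than 40 mm (distance of any of beaker, squat_jar, wash_bottle, stirrer, spanner, clamp_ring from where it was at the start of the episode above 0.04 m).
It also fails if it takes over 72 s, if anything falls off the work surface, if the arm or the gripper's body presses on something with over 40 N, if the wrist force passes 120 N, or if a joint passes its speed limit or range.

## Working session

There is one attempt and no reset: what is moved stays moved. The work goes in short steps, Python scripts to look and compute and a tool call to move; the robot and the scene stay as the last step left them, time stands still between calls to the robot, and variables do not carry over. Pictures are saved under pics/ and viewed, at most 13 in all, crops included, and the job is handed in when it is done.

Besides the shell and the picture viewer there is one more tool, called after ">>>" as a command line: name --pt "numbers of a row" for each row, then --argument value for the rest. drive_tool: Moves the arm, as the interface text tells. Its arguments: {"type":"object","properties":{"increments":{"type":"array","items":{"type":"array","items":{"type":"number"}}},"claw":{"type":"number"},"force":{"type":"number"}},"required":["increments"]}

```bash
mkdir -p pics
cat > h.py <<'E'
from bench import *
import numpy as np, cv2
from scipy.spatial.transform import Rotation as R
def ray(cal,u,v):
    K=np.array(cal["K"]);d=np.array([(u-K[0,2])/K[0,0],(v-K[1,2])/K[1,1]]);s=d.copy()
    for _ in range(20): s=d/(1+cal["k1"]*(s@s))
    Rm=np.array(cal["rotation"]); 
    if Rm.shape!=(3,3): Rm=R.from_quat(Rm).as_matrix()
    return np.array(cal["position"]),Rm@np.array([s[0],s[1],1])
def onz(cal,u,v,z):
    p,d=ray(cal,u,v); return p+d*(z-p[2])/d[2]
def proj(cal,P):
    Rm=np.array(cal["rotation"])
    if Rm.shape!=(3,3): Rm=R.from_quat(Rm).as_matrix()
    c=Rm.T@(np.array(P)-np.array(cal["position"])); s=c[:2]/c[2]; s=s*(1+cal["k1"]*(s@s)); K=np.array(cal["K"])
    return np.array([K[0,0]*s[0]+K[0,2],K[1,1]*s[1]+K[1,2]])
E
python3 - <<'E'
from h import *
s=read_state(); print(s)
for n in("top","scene"):
    cv2.imwrite(f"pics/{n}0.png",camera(n)); c=get_calibration(n); print(n,c)
E
```

```text
{'time': 0.0, 'joint_positions': array([-1.30660911,  0.33287922, -0.06470925,  1.46095961,  0.0216146 ,
        1.3499023 , -0.08849674]), 'joint_vel': array([ 0.00110638, -0.00072336, -0.00099131, -0.0003321 , -0.00010739,
        0.00070641, -0.00057918]), 'joint_torque': array([-7.34528767e-04, -6.23257613e+01,  2.42230610e-02, -3.89884043e+01,
       -6.13196357e-02,  4.02495638e-02,  1.51807931e-04]), 'ee_pos': array([0.17668843, 0.59909036, 0.22174065]), 'eef_rot': array([ 1.42884562e-01,  9.89739094e-01, -7.23302771e-04, -6.43423465e-05]), 'ft_force': array([-0.31425775, -0.42338998, -0.02420278]), 'torque': array([0.02610999, 0.05435921, 0.02908692]), 'grip_force': 0.0, 'width': 0.08674227411755384}
top {'K': array([[439.96114918,   0.        , 313.3752474 ],
       [  0.        , 439.96114918, 243.29228299],
       [  0.        ,   0.        ,   1.        ]]), 'k1': -0.06272514503349047, 'position': array([0.3668399 , 0.08639428, 1.09939194]), 'rotation': array([ 0.70719047, -0.70189093,  0.0615866 , -0.0586332 ])}
scene {'K': array([[439.84624418,   0.        , 312.89858379],
       [  0.        , 439.84624418, 236.34501513],
       [  0.        ,   0.        ,   1.        ]]), 'k1': -0.055053682214256265, 'position': array([0.893045  , 0.41133255, 0.96803026]), 'rotation': array([ 0.38655506,  0.88054402, -0.25172496, -0.10886675])}
```

View pics/top0.png

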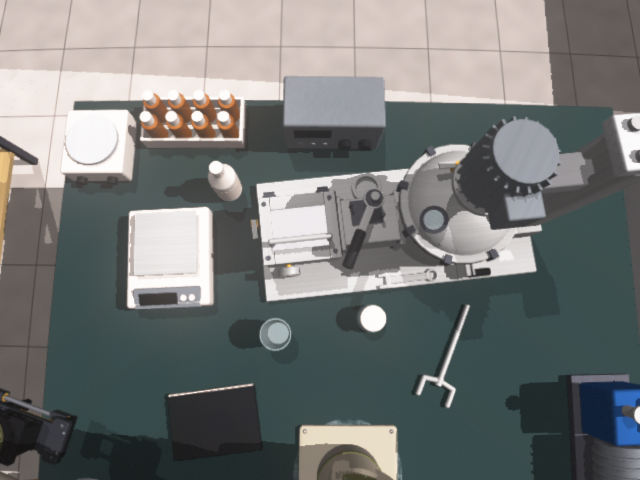

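View pics/scene0.png

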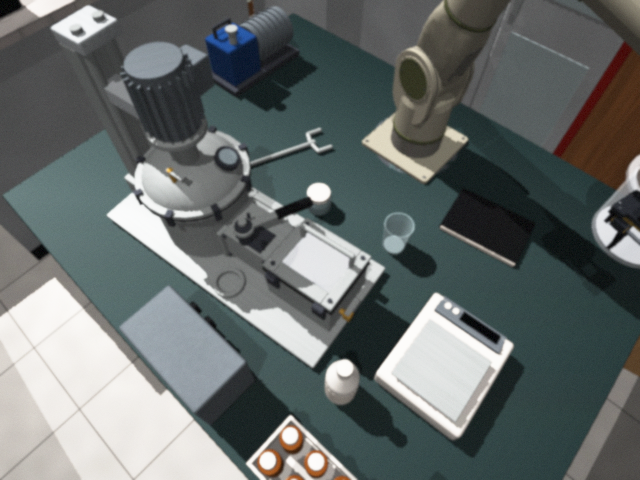

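The top view shows the mixer base plate with corners near (257,184), (267,300) and (536,270). The lock is around (300,228), the lever hub near (373,198) and its grip at about (356,245). The balance pan is around (165,243). The scene view shows the lock at (317,268). Next I'll zoom in on both.

Run:
```python
import cv2
a=cv2.imread("pics/top0.png")[165:315,245:445];cv2.imwrite("pics/t1.png",cv2.resize(a,(800,600),interpolation=cv2.INTER_CUBIC))
a=cv2.imread("pics/scene0.png")[180:330,210:410];cv2.imwrite("pics/s1.png",cv2.resize(a,(800,600),interpolation=cv2.INTER_CUBIC))
```

```text
(no output)
```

View pics/t1.png

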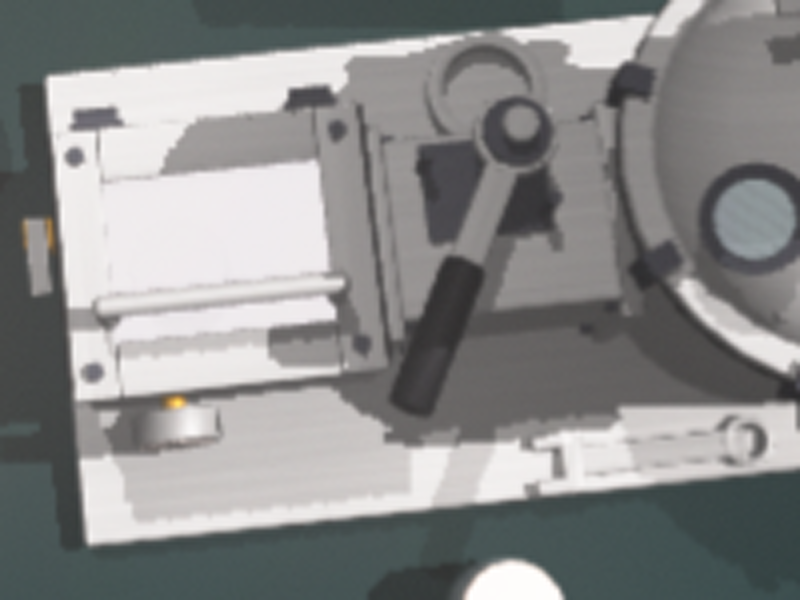

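View pics/s1.png

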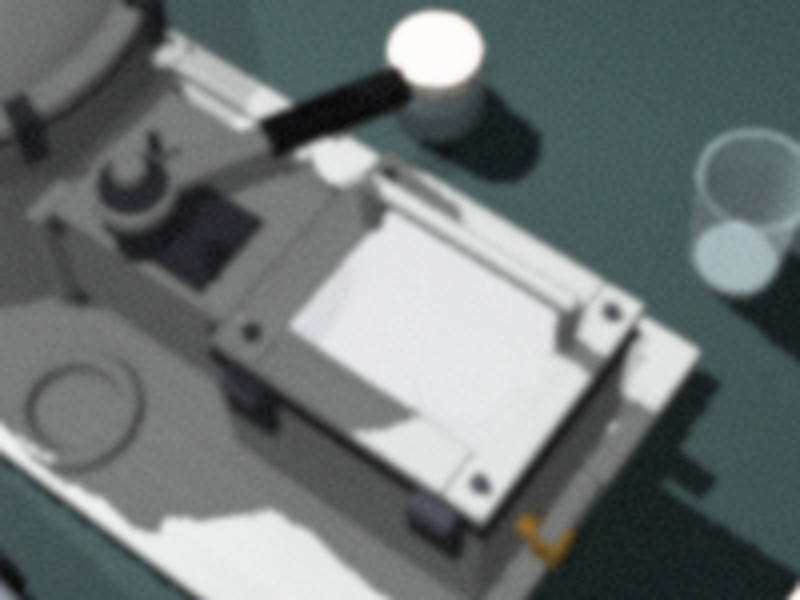

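Run:
```python
from h import *
T=get_calibration("top");S=get_calibration("scene")
t=lambda u,v,z:onz(T,245+u/4,165+v/4,z)[:2].round(4)
s=lambda u,v,z:onz(S,210+u/4,180+v/4,z)[:2].round(4)
print("handle top",t(98,307,.201),t(345,283,.201)," scene",s(383,183,.201),s(578,305,.201))
print("grip top",t(412,408,.19),t(468,258,.19)," scene",s(408,84,.19),s(270,135,.19), "hub",t(515,125,.2),s(132,182,.2))
print("plate",t(47,77,.022),t(90,546,.022))
print("lid corners top",t(57,135,.163),t(320,105,.163),t(385,370,.163),t(80,402,.163))
print("lid scene",s(485,525,.163),s(212,340,.163),s(640,310,.163))
# pan
for n,c in(("top",T),("scene",S)):
    im=cv2.imread(f"pics/{n}0.png"); 
    g=cv2.Canny(cv2.cvtColor(im,cv2.COLOR_BGR2GRAY),15,45)
    a=im[195:320,115:225] if n=="top" else im[280:450,365:525]
    cv2.imwrite(f"pics/pan_{n}.png",cv2.resize(a,None,fx=3.4,fy=3.4,interpolation=cv2.INTER_CUBIC))
a=cv2.imread("pics/pan_top.png");b=cv2.imread("pics/pan_scene.png")
print(a.shape,b.shape)
h=max(a.shape[0],b.shape[0]);w=np.zeros((h,a.shape[1]+b.shape[1],3),np.uint8);w[:a.shape[0],:a.shape[1]]=a;w[:b.shape[0],a.shape[1]:]=b
f=min(1,800/w.shape[1],600/h);print(f,w.shape);w=w[:600,:];cv2.imwrite("pics/pans.png",cv2.resize(w,(800,int(w.shape[0]*800/w.shape[1]))))
st=read_state();print(R.from_quat(st["eef_rot"]).as_matrix().round(3))
print({k:v for k,v in globals().items() if 'hold' in k})
```

```text
handle top [0.5238 0.1742] [0.5375 0.0461]  scene [0.5352 0.0585] [0.5225 0.18  ]
grip top [0.4737 0.0108] [ 0.5535 -0.0193]  scene [0.4735 0.0192] [ 0.5486 -0.0125] hub [ 0.6236 -0.044 ] [ 0.623  -0.0391]
plate [0.7035 0.2279] [0.4075 0.1931]
lid corners top [0.6263 0.2028] [0.6445 0.0582] [0.4973 0.0229] [0.4787 0.1863]
lid scene [0.6293 0.2139] [0.6483 0.0422] [0.4845 0.1944]
(425, 374, 3) (578, 544, 3)
0.8714596949891068 (578, 918, 3)
[[-0.959  0.283 -0.   ]
 [ 0.283  0.959 -0.001]
 [-0.    -0.001 -1.   ]]
{'hold_point_z': 0.0187}
```

View pics/pans.png

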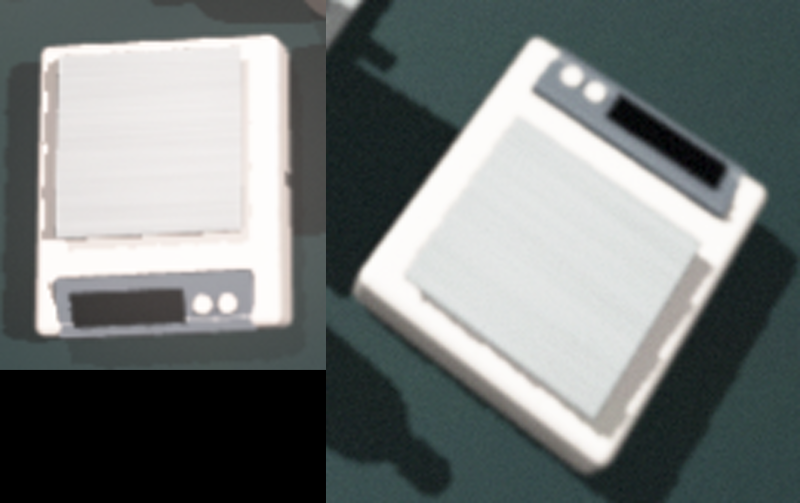

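The pan's corners in the composite are (60,50), (240,45), (240,232) and (57,237) in the top view. In the scene view they are (517,118), (702,243), (597,418) and (407,278).

Run:
```python
from h import *
T=get_calibration("top");S=get_calibration("scene")
k=800/918*3.4
tp=[(60,50),(240,45),(240,232),(57,237)];sp=[(597,418),(407,278),(517,118),(702,243)]
A=np.array([onz(T,115+u/k,195+v/k,.08)[:2] for u,v in tp]);B=np.array([onz(S,365+(u-326)/k,280+v/k,.08)[:2] for u,v in sp])
print(A.round(4),A.mean(0));print(B.round(4),B.mean(0))
s=lambda u,v,z:onz(S,210+u/4,180+v/4,z)[:2].round(4)
print("plate FL scene",s(700,350,.022))
def tri(a,b):
    p,d=ray(T,245+a[0]/4,165+a[1]/4);q,e=ray(S,210+b[0]/4,180+b[1]/4)
    x=np.linalg.lstsq(np.c_[d,-e],q-p,rcond=None)[0];return ((p+d*x[0]+q+e*x[1])/2).round(4),np.linalg.norm(p+d*x[0]-q-e*x[1]).round(4)
print("hL",tri((98,307),(578,305)),"hR",tri((345,283),(383,183)))
print("grip",tri((412,408),(408,84)),tri((468,258),(270,135)))
print("bolts lid",tri((93,372),(612,312)),tri((74,156),(480,484)),tri((337,129),(250,331)))
print("plateFL",tri((90,546),(700,350)))
yaw=.108;c=np.array([.5305,.1125]);M=np.array([[np.cos(yaw),-np.sin(yaw)],[np.sin(yaw),np.cos(yaw)]])
o=c-M@[-.037,0];print("o",o,"shaft",o+M@[.035,-.165])
```

```text
[[0.6152 0.5111]
 [0.6201 0.3639]
 [0.4689 0.3559]
 [0.4634 0.5019]] [0.54191973 0.43321582]
[[0.6092 0.5187]
 [0.62   0.3725]
 [0.4753 0.3615]
 [0.4643 0.5095]] [0.54216228 0.44053392]
plate FL scene [0.41   0.2007]
hL (array([0.5228, 0.1768, 0.1985]), np.float64(0.0057)) hR (array([0.5353, 0.0508, 0.1955]), np.float64(0.0116))
grip (array([0.4723, 0.0134, 0.1848]), np.float64(0.0071)) (array([ 0.5509, -0.0158,  0.191 ]), np.float64(0.0082))
bolts lid (array([0.4945, 0.1817, 0.1594]), np.float64(0.0038)) (array([0.6144, 0.1952, 0.1592]), np.float64(0.0038)) (array([0.6309, 0.05  , 0.1596]), np.float64(0.0031))
plateFL (array([0.4065, 0.1963, 0.0125]), np.float64(0.0053))
o [0.56728443 0.11648824] shaft [ 0.61986588 -0.04377776]
```

>>> drive_tool --pt "-0.1 -0.1 -0.03 0 0 0.155" --pt "-0.2 -0.2 -0.06 0 0 0.31" --pt "-0.3 -0.29 -0.1 0 0 0.465" --pt "-0.4 -0.38 -0.1 0 0 0.62" --pt "-0.48 -0.46 -0.1 0 0 0.775" --claw 1 --force 20

```text
time: 0.52
ee_pos: [0.2774, 0.4242, 0.2531]
eef_rot: [0.436, 0.9, 0.001, 0.0]
ft_force: [1.0, 0.9, 0.9]
width: 0.0615
grip_force: 0.0
```

```bash
cat >> h.py <<'E'
O=np.array([.567,.118]);YAW=.108
def mx(x,y): 
    c,s=np.cos(YAW),np.sin(YAW); return O+[c*x-s*y,s*x+c*y]
def inm(p):
    c,s=np.cos(YAW),np.sin(YAW); d=np.array(p[:2])-O; return np.array([c*d[0]+s*d[1],-s*d[0]+c*d[1]]).round(4)
def to(P,yaw=None,tilt=None):
    s=read_state();Rc=R.from_quat(s["eef_rot"])
    d=Rc.inv().apply(np.array(P)-s["ee_pos"])/.3
    y=np.array([np.cos(yaw),np.sin(yaw),0]) if yaw is not None else None
    r=np.zeros(3)
    if y is not None:
        z=np.array([0,0,-1.]);r=(Rc.inv()*R.from_matrix(np.c_[np.cross(y,z),y,z])).as_rotvec()/(np.pi/4)
    print("move",d.round(3),r.round(3),"mm",(np.linalg.norm(d)*300).round(),"t",s["time"],"F",s["ft_force"].round(2),"ee",s["ee_pos"].round(4),"mix",inm(s["ee_pos"]))
E
python3 -c "
from h import *
to([*mx(-.088,-.052),.25],YAW)"
```

```text
move [-1.39  -0.215  0.01 ] [ 0.001 -0.001  0.713] mm 422.0 t 0.5167 F [1.04 0.92 0.9 ] ee [0.2774 0.4242 0.2531] mix [-0.2549  0.3357]
```

>>> drive_tool --pt "-0.13 -0.02 0 0 0 0.15" --pt "-0.27 -0.04 0 0 0 0.3" --pt "-0.4 -0.06 0 0 0 0.45" --pt "-0.53 -0.08 0 0 0 0.6" --pt "-0.66 -0.1 0 0 0 0.68"

```text
time: 0.93
ee_pos: [0.3767, 0.2511, 0.2524]
eef_rot: [0.658, 0.753, 0.0, -0.0]
ft_force: [0.9, 0.7, 0.2]
width: 0.0283
grip_force: 0.0
```

```bash
python3 -c "
from h import *
to([*mx(-.088,-.052),.25],YAW)"
```

```text
move [-0.69   0.271  0.008] [-0.    -0.     0.034] mm 223.0 t 0.9333 F [0.87 0.73 0.2 ] ee [0.3767 0.2511 0.2524] mix [-0.1748  0.1528]
```

>>> drive_tool --pt "-0.12 0.05 0 0 0 0.03" --pt "-0.25 0.1 0 0 0 0.03" --pt "-0.38 0.15 0 0 0 0.03" --pt "-0.5 0.2 0 0 0 0.03" --pt "-0.62 0.25 0 0 0 0.03"

```text
time: 1.35
ee_pos: [0.4771, 0.0774, 0.2526]
eef_rot: [0.664, 0.747, 0.0, -0.0]
ft_force: [0.8, 0.6, 0.4]
width: 0.0016
grip_force: 0.0
```

>>> drive_tool --pt "-0.05 0.02 0 0 0 0" --pt "-0.05 0.02 0.05 0 0 0" --pt "-0.05 0.02 0.1 0 0 0" --pt "-0.05 0.02 0.1 0 0 0" --pt "-0.05 0.02 0.1 0 0 0"

```text
time: 1.77
ee_pos: [0.4838, 0.0653, 0.2221]
eef_rot: [0.664, 0.747, -0.001, -0.0]
ft_force: [-0.4, 0.0, 0.0]
width: 0.0004
grip_force: 0.0
```

```bash
python3 -c "
from h import *
to([*mx(-.088,-.052),.172],YAW);print(read_state()['joint_positions'].round(2),read_state()['width'])
cv2.imwrite('pics/w0.png',camera('wrist'))"
```

```text
move [-0.028  0.001  0.167] [-0.002  0.001  0.012] mm 51.0 t 1.7667 F [-0.42  0.    0.01] ee [0.4838 0.0653 0.2221] mix [-0.0884 -0.0435]
[-0.75  0.01  0.54  1.84 -0.01  1.3  -0.1 ] 0.00042528105818110453
```

View pics/w0.png

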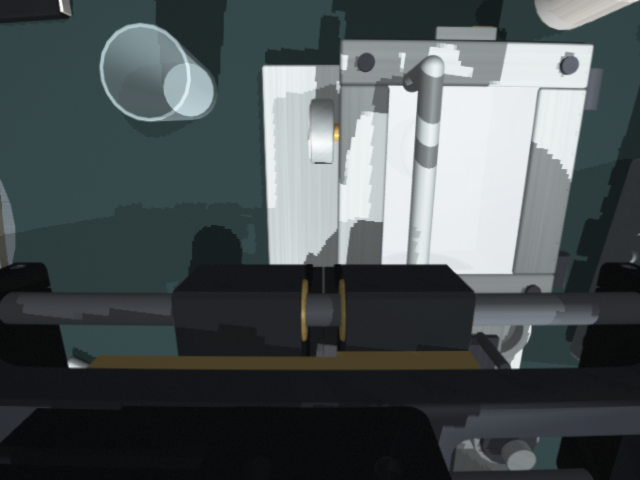

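The wrist view shows the lid from above. The handle bar runs from (433,62) to (420,265), the lid bolts are at (366,62) and (570,66), and the shut fingers sit to the left of the bar.

```bash
python3 -c "
from h import *
c=get_calibration('wrist')
for n,u,v,z in(('hL',433,62,.205),('b1',366,62,.164),('b2',570,66,.164),('barnear',420,262,.201),('lidcornerFL',341,41,.163),('lidcornerBL',592,43,.163)):
    p=onz(c,u,v,z);print(n,p.round(4),inm(p))
T=get_calibration('top');S=get_calibration('scene')
for cc,f,pts in((T,lambda u,v:(245+u/4,165+v/4),((93,372),(74,156),(98,307))),(S,lambda u,v:(210+u/4,180+v/4),((612,312),(480,484),(578,305)))):
    for (u,v),z in zip(pts,(.164,.164,.205)): print(inm(onz(cc,*f(u,v),z)))
"
```

```text
hL [0.5236 0.1769 0.205 ] [-0.0368  0.0632]
b1 [0.4956 0.1819 0.164 ] [-0.0641  0.0713]
b2 [0.6161 0.1955 0.164 ] [0.0572 0.0718]
barnear [0.5374 0.076  0.201 ] [-0.0339 -0.0386]
lidcornerFL [0.4796 0.1916 0.163 ] [-0.0789  0.0826]
lidcornerBL [0.6265 0.2099 0.163 ] [0.069 0.085]
[-0.0651  0.0691]
[0.055  0.0695]
[-0.0376  0.0602]
[-0.0636  0.0739]
[0.0564 0.0744]
[-0.0355  0.0674]
```

>>> drive_tool --pt "0 0 0.05 0 0 0" --pt "0 0 0.1 0 0 0" --pt "0 0 0.15 0 0 0" --pt "0 0 0.167 0 0 0" --pt "0 0 0.167 0 0 0"

```text
time: 2.23
ee_pos: [0.484, 0.0655, 0.1722]
eef_rot: [0.664, 0.748, -0.0, -0.0]
ft_force: [0.2, 0.3, 0.2]
width: 0.0006
grip_force: 0.0
```

>>> drive_tool --pt "-0.03 0 0 0 0 0" --pt "-0.07 0 0 0 0 0" --pt "-0.1 0 0 0 0 0" --pt "-0.13 0 0 0 0 0" --pt "-0.16 0 0 0 0 0"

```text
time: 2.65
ee_pos: [0.4904, 0.0169, 0.1731]
eef_rot: [0.664, 0.747, 0.001, 0.0]
ft_force: [-0.5, 1.2, 0.6]
width: 0.0006
grip_force: 0.7
```

>>> drive_tool --pt "-0.03 0 0 0 0 0" --pt "-0.06 0 0 0 0 0" --pt "-0.09 0 0 0 0 0" --pt "-0.12 0 0 0 0 0" --pt "-0.15 0 0 0 0 0"

```text
time: 3.07
ee_pos: [0.4953, -0.0279, 0.1724]
eef_rot: [0.664, 0.747, -0.0, -0.0]
ft_force: [-0.5, 2.0, 0.2]
width: 0.0002
grip_force: 0.7
```

>>> drive_tool --pt "-0.005 0 0 0 0 0" --pt "-0.01 0 0 0 0 0" --pt "-0.015 0 0 0 0 0" --pt "-0.02 0 0 0 0 0" --pt "-0.02 0 0 0 0 0"

```text
time: 3.48
ee_pos: [0.4961, -0.0329, 0.1724]
eef_rot: [0.664, 0.748, 0.0, -0.0]
ft_force: [0.1, -0.4, -0.0]
width: 0.0004
grip_force: 0.0
```

```bash
python3 -c "
from h import *
to([*mx(-.088,-.150),.172],YAW)"
```

```text
move [-0.025 -0.004  0.001] [ 0.    -0.     0.013] mm 8.0 t 3.4833 F [ 0.13 -0.36 -0.04] ee [ 0.4961 -0.0329  0.1724] mix [-0.0868 -0.1423]
```

>>> drive_tool --pt "-0.005 0 0 0 0 0" --pt "-0.01 0 0 0 0 0" --pt "-0.01 0 0 0 0 0" --pt "-0.01 0 0 0 0 0" --pt "-0.01 0 0 0 0 0"

```text
time: 3.9
ee_pos: [0.4963, -0.0356, 0.1724]
eef_rot: [0.664, 0.748, 0.0, -0.0]
ft_force: [-1.4, 3.2, 0.2]
width: 0.0005
grip_force: 1.4
```

>>> drive_tool --pt "-0.005 0 0 0 0 0" --pt "-0.01 0 0 0 0 0" --pt "-0.01 0 0 0 0 0" --pt "-0.01 0 0 0 0 0" --pt "-0.01 0 0 0 0 0"

```text
time: 4.32
ee_pos: [0.4965, -0.0386, 0.1723]
eef_rot: [0.664, 0.748, 0.0, -0.0]
ft_force: [-2.5, 4.9, 1.5]
width: 0.0004
grip_force: 2.5
```

>>> drive_tool --pt "-0.005 0 0 0 0 0" --pt "-0.005 0 0 0 0 0" --pt "-0.005 0 0 0 0 0" --pt "-0.005 0 0 0 0 0" --pt "-0.005 0 0 0 0 0"

```text
time: 4.73
ee_pos: [0.4965, -0.0398, 0.1723]
eef_rot: [0.664, 0.748, 0.0, -0.001]
ft_force: [-4.5, 5.8, 1.0]
width: 0.0004
grip_force: 3.0
```

>>> drive_tool --pt "0 0 0 0 0 0" --pt "0 0 0 0 0 0" --pt "0 0 0 0 0 0" --pt "0 0 0 0 0 0" --pt "0 0 0 0 0 0"

```text
time: 5.15
ee_pos: [0.4965, -0.0398, 0.1723]
eef_rot: [0.664, 0.748, 0.0, -0.001]
ft_force: [-3.3, 5.4, 3.1]
width: 0.0004
grip_force: 3.0
```

>>> drive_tool --pt "0 0 0 0 0 0" --pt "0 0 0 0 0 0" --pt "0 0 0 0 0 0" --pt "0 0 0 0 0 0" --pt "0 0 0 0 0 0"

```text
time: 5.57
ee_pos: [0.4966, -0.0398, 0.1723]
eef_rot: [0.664, 0.748, 0.0, -0.001]
ft_force: [-3.4, 5.3, 2.8]
width: 0.0009
grip_force: 3.0
```

>>> drive_tool --pt "0 0 0 0 0 0" --pt "0 0 0 0 0 0" --pt "0 0 0 0 0 0" --pt "0 0 0 0 0 0" --pt "0 0 0 0 0 0"

```text
time: 5.98
ee_pos: [0.4965, -0.0398, 0.1723]
eef_rot: [0.664, 0.748, 0.0, -0.001]
ft_force: [-4.4, 5.6, 2.9]
width: 0.0006
grip_force: 3.0
```

>>> drive_tool --pt "0.04 0 0 0 0 0" --pt "0.08 0 0 0 0 0" --pt "0.13 0 -0.05 0 0 0" --pt "0.17 0 -0.15 0 0 0" --pt "0.17 0 -0.25 0 0 0"

```text
time: 6.4
ee_pos: [0.4903, 0.0118, 0.2477]
eef_rot: [0.664, 0.748, -0.001, -0.0]
ft_force: [1.1, 0.1, 0.3]
width: 0.0008
grip_force: 0.0
```

>>> drive_tool --pt "0.07 0.03 0 0 0 0" --pt "0.14 0.06 0 0 0 0" --pt "0.21 0.1 0 0 0 0" --pt "0.28 0.14 0 0 0 0" --pt "0.33 0.17 0 0 0 0" --claw 0.5

```text
time: 6.82
ee_pos: [0.5308, 0.1161, 0.2474]
eef_rot: [0.664, 0.748, 0.0, 0.0]
ft_force: [0.7, 0.4, -0.0]
width: 0.0256
grip_force: 0.0
```

```bash
python3 -c "
from h import *
to([*mx(-.037,0),.192],YAW);print(read_state()['width'])"
```

```text
move [-0.006 -0.003  0.185] [0.001 0.    0.014] mm 55.0 t 6.8167 F [ 0.69  0.37 -0.03] ee [0.5308 0.1161 0.2474] mix [-0.0362  0.002 ]
0.025590701716338256
```

>>> drive_tool --pt "0 0 0 0 0 0" --pt "0 0 0.04 0 0 0.01" --pt "0 0 0.1 0 0 0.01" --pt "0 0 0.15 0 0 0.01" --pt "0 0 0.185 0 0 0.01"

```text
time: 7.23
ee_pos: [0.5293, 0.1126, 0.1899]
eef_rot: [0.668, 0.744, -0.001, -0.0]
ft_force: [-0.4, 0.6, 0.2]
width: 0.043
grip_force: 0.0
```

>>> drive_tool --pt "0 0 0 0 0 0" --pt "0 0 0 0 0 0" --pt "0 0 0 0 0 0" --pt "0 0 0 0 0 0" --pt "0 0 0 0 0 0" --claw 1 --force 20

```text
time: 7.65
ee_pos: [0.5304, 0.1145, 0.1927]
eef_rot: [0.667, 0.745, 0.001, 0.0]
ft_force: [0.6, -0.6, -0.2]
width: 0.0181
grip_force: 0.0
```

>>> drive_tool --pt "0 0 0 0 0 0" --pt "0 0 0 0 0 0" --pt "0 0 0 0 0 0" --pt "0 0 0 0 0 0" --pt "0 0 0 0 0 0"

```text
time: 8.07
ee_pos: [0.5307, 0.1146, 0.1925]
eef_rot: [0.667, 0.745, 0.001, 0.001]
ft_force: [6.2, -0.1, 1.9]
width: 0.011
grip_force: 20.0
```

```bash
python3 -c "
from h import *
to([*mx(-.037,0),.192],YAW)
a0=np.arctan2(50,110)
for t in np.arange(0,1.9,.15):
    print(round(t,2),((np.array([-np.cos(a0+t),np.sin(a0+t)])*.1208-np.array([-.110,.05]))/.3).round(3))"
```

```text
move [-0.002 -0.002  0.002] [ 0.003 -0.     0.002] mm 1.0 t 8.0667 F [ 6.2  -0.08  1.94] ee [0.5307 0.1146 0.1925] mix [-0.0364  0.0005]
0.0 [ 0. -0.]
0.15 [0.029 0.053]
0.3 [0.066 0.101]
0.45 [0.109 0.143]
0.6 [0.158 0.178]
0.75 [0.212 0.205]
0.9 [0.269 0.224]
1.05 [0.329 0.234]
1.2 [0.389 0.235]
1.35 [0.449 0.228]
1.5 [0.507 0.211]
1.65 [0.562 0.186]
1.8 [0.612 0.152]
```

>>> drive_tool --pt "0 0.015 -0.027 0 0 0" --pt "0 0.029 -0.053 0 0 0" --pt "0 0.047 -0.078 0 0 0" --pt "0 0.066 -0.101 0 0 0" --pt "0 0.087 -0.123 0 0 0"

```text
time: 8.48
ee_pos: [0.5541, 0.1173, 0.2286]
eef_rot: [0.667, 0.745, -0.002, -0.002]
ft_force: [-9.7, -1.2, 2.1]
width: 0.0112
grip_force: 20.0
```

>>> drive_tool --pt "0 0.022 -0.02 0 0 0" --pt "0 0.046 -0.038 0 0 0" --pt "0 0.071 -0.055 0 0 0" --pt "0 0.098 -0.07 0 0 0" --pt "0 0.125 -0.082 0 0 0"

```text
time: 8.9
ee_pos: [0.5923, 0.1216, 0.2554]
eef_rot: [0.667, 0.745, -0.0, -0.001]
ft_force: [-10.3, -0.7, 10.4]
width: 0.0109
grip_force: 20.0
```

```bash
python3 -c "
from h import *
to([*mx(.073,0),.263],YAW);print(read_state()['width'],read_state()['joint_positions'].round(2))"
```

```text
move [-0.003  0.158 -0.026] [-0.003 -0.002  0.003] mm 48.0 t 8.9 F [-10.26  -0.73  10.41] ee [0.5923 0.1216 0.2554] mix [0.0255 0.0009]
0.010888528339364913 [-0.71  0.29  0.54  1.49 -0.15  1.4  -0.05]
```

>>> drive_tool --pt "0 0.046 -0.016 0 0 0" --pt "0 0.093 -0.026 0 0 0" --pt "0 0.141 -0.03 0 0 0" --pt "0 0.189 -0.029 0 0 0" --pt "0 0.237 -0.023 0 0 0"

```text
time: 9.32
ee_pos: [0.6643, 0.1294, 0.2615]
eef_rot: [0.667, 0.745, 0.0, -0.0]
ft_force: [-3.8, -2.4, 3.2]
width: 0.0111
grip_force: 20.0
```

>>> drive_tool --pt "0 0.02 0.005 0 0 0" --pt "0 0.039 0.011 0 0 0" --pt "0 0.058 0.017 0 0 0" --pt "0 0.077 0.025 0 0 0" --pt "0 0.095 0.033 0 0 0"

```text
time: 9.73
ee_pos: [0.6925, 0.1325, 0.2505]
eef_rot: [0.667, 0.745, 0.0, -0.0]
ft_force: [-1.7, 0.4, 2.0]
width: 0.0114
grip_force: 20.0
```

```bash
python3 -c "
from h import *
to([*mx(.073,0),.263],YAW);print(read_state()['width'],read_state()['joint_positions'].round(2));cv2.imwrite('pics/s2.png',camera('scene'))"
```

```text
move [-0.003 -0.178 -0.042] [ 0.    -0.     0.002] mm 55.0 t 9.7333 F [-1.71  0.42  2.03] ee [0.6925 0.1325 0.2505] mix [0.1264 0.0009]
0.011434295486190167 [-0.59  0.54  0.53  1.19 -0.27  1.48  0.02]
```

View pics/s2.png

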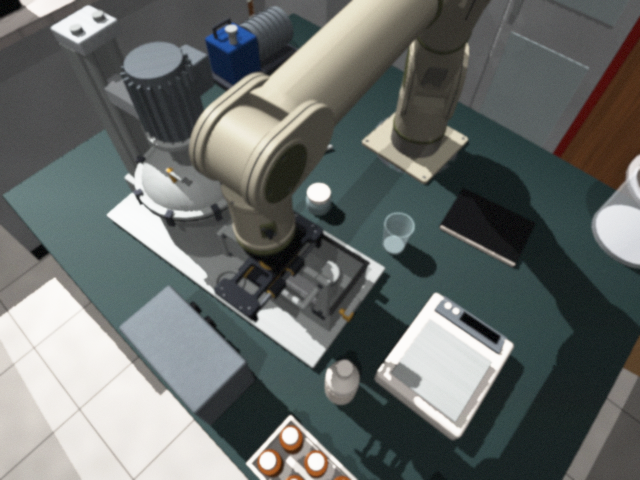

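The lid is at about 1.6 rad and held in the fingers. The canister is visible inside the lock near (330,272). I'll take the lid a little further and let go.

>>> drive_tool --pt "0 0.015 0.008 0 0 0" --pt "0 0.03 0.016 0 0 0" --pt "0 0.042 0.024 0 0 0" --pt "0 0.042 0.024 0 0 0" --pt "0 0.042 0.024 0 0 0"

```text
time: 10.2
ee_pos: [0.7048, 0.134, 0.2429]
eef_rot: [0.667, 0.745, 0.0, -0.0]
ft_force: [0.9, 1.0, 0.4]
width: 0.011
grip_force: 20.0
```

>>> drive_tool --pt "0 0 0 0 0 0" --pt "0 0 0 0 0 0" --pt "0 0 0 0 0 0" --pt "0 0 0 0 0 0" --pt "0 0 0 0 0 0" --claw 0.68

```text
time: 10.62
ee_pos: [0.7048, 0.1336, 0.2437]
eef_rot: [0.667, 0.745, 0.0, 0.0]
ft_force: [1.0, -0.6, 1.0]
width: 0.027
grip_force: 0.9
```

>>> drive_tool --pt "0 0.01 -0.01 0 0 0" --pt "0 0.02 -0.03 0 0 0" --pt "0 0.02 -0.08 0 0 0" --pt "0 0.02 -0.15 0 0 0" --pt "0 0.02 -0.25 0 0 0"

```text
time: 11.03
ee_pos: [0.71, 0.1345, 0.3172]
eef_rot: [0.667, 0.745, -0.002, -0.001]
ft_force: [0.4, -0.3, 0.1]
width: 0.0279
grip_force: 0.0
```

>>> drive_tool --pt "0 0 -0.06 0 0 0" --pt "0 -0.02 -0.12 0 0 0" --pt "0 -0.12 -0.14 0 0 0" --pt "-0.05 -0.24 -0.14 0 0 0" --pt "-0.1 -0.36 -0.14 0 0 0" --claw 0

```text
time: 11.45
ee_pos: [0.6058, 0.093, 0.3601]
eef_rot: [0.667, 0.745, -0.0, 0.0]
ft_force: [0.3, -0.5, 1.6]
width: 0.0533
grip_force: 0.0
```

>>> drive_tool --pt "-0.05 -0.1 0 0 0 0" --pt "-0.1 -0.15 0 0 0 0" --pt "-0.15 -0.15 0 0 0 0" --pt "-0.15 -0.15 0 0 0 0" --pt "-0.15 -0.15 0 0 0 0"

```text
time: 11.87
ee_pos: [0.5669, 0.0427, 0.361]
eef_rot: [0.668, 0.744, 0.0, 0.0]
ft_force: [0.7, 0.3, -0.8]
width: 0.0835
grip_force: 0.0
```

```bash
python3 -c "
from h import *
c=get_calibration('wrist');im=camera('wrist')
cv2.imwrite('pics/w1.png',im);cv2.imwrite('pics/t2.png',camera('top'))
np.savez('w1.npz',**{k:np.array(v) for k,v in c.items()})
to([*mx(0,0),.3],YAW);print(c['position'],inm(c['position']))"
```

```text
move [0.244 0.027 0.201] [-0.    -0.     0.003] mm 95.0 t 11.9667 F [0.62 0.64 0.08] ee [0.5671 0.0442 0.3602] mix [-0.0079 -0.0734]
[0.55930316 0.1105358  0.52236944] [-0.0085 -0.0066]
```

View pics/w1.png

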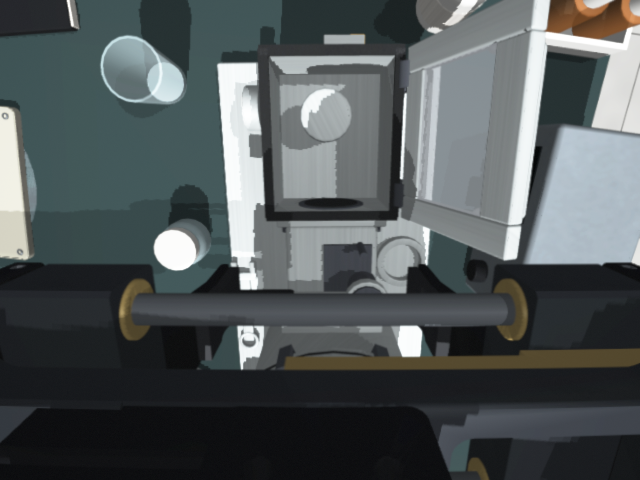

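The lid is open on the right and the inner lever is out of sight under the gripper. The canister's top is at about (326,115), with the lock mouth spanning (270,55) to (400,212).

```bash
python3 -c "
from h import *
c=dict(np.load('w1.npz'))
im=cv2.imread('pics/w1.png')
p=onz(c,326,115,.138);print('can',p,inm(p))
g=cv2.cvtColor(im,cv2.COLOR_BGR2GRAY)[70:165,280:375]
h=cv2.HoughCircles(cv2.GaussianBlur(g,(3,3),0),cv2.HOUGH_GRADIENT,1,20,param1=60,param2=12,minRadius=19,maxRadius=32);print(h)
for u,v,r in h[0][:2]: q=onz(c,u+280,v+70,.138);print(q.round(4),inm(q),onz(c,u+280+r,v+70,.138)-q)
for u,v in((261,46),(407,46),(265,220),(402,218)): print(inm(onz(c,u,v,.15)))
to([*p[:2],.25],YAW+np.pi/2)"
```

```text
can [0.55958401 0.1394064  0.138     ] [-0.0051  0.0221]
[[[46.5 44.5 25.8]
  [21.5 56.5 23. ]]]
[0.5601 0.14   0.138 ] [-0.0045  0.0226] [0.02697112 0.00298738 0.        ]
[0.5351 0.125  0.138 ] [-0.031   0.0104] [0.02422826 0.00264929 0.        ]
[-0.0689  0.0858]
[0.0739 0.0861]
[-0.0716 -0.0884]
[ 0.0784 -0.086 ]
move [0.318 0.01  0.367] [-0.    -0.    -1.997] mm 146.0 t 11.9667 F [0.62 0.64 0.08] ee [0.5671 0.0442 0.3602] mix [-0.0079 -0.0734]
```

>>> drive_tool --pt "0.07 0 0 0 0 -0.155" --pt "0.14 0 0 0 0 -0.31" --pt "0.2 0 0 0 0 -0.465" --pt "0.26 0 0 0 0 -0.62" --pt "0.31 0.01 0 0 0 -0.775" --claw 0.2

```text
time: 12.38
ee_pos: [0.5592, 0.1388, 0.3599]
eef_rot: [0.41, 0.912, -0.0, -0.0]
ft_force: [-0.2, -0.1, 0.2]
width: 0.0706
grip_force: 0.0
```

>>> drive_tool --pt "0 0 0 0 0 -0.155" --pt "0 0 0 0 0 -0.31" --pt "0 0 0 0 0 -0.465" --pt "0 0 0 0 0 -0.62" --pt "0 0 0 0 0 -0.775"

```text
time: 12.8
ee_pos: [0.5597, 0.1372, 0.3597]
eef_rot: [0.118, 0.993, -0.0, -0.0]
ft_force: [1.0, 0.3, -0.1]
width: 0.0694
grip_force: 0.0
```

>>> drive_tool --pt "0 0 0.05 0 0 -0.155" --pt "0 0 0.1 0 0 -0.31" --pt "0 0 0.16 0 0 -0.44" --pt "0 0 0.2 0 0 -0.445" --pt "0 0 0.2 0 0 -0.445"

```text
time: 13.22
ee_pos: [0.5586, 0.1365, 0.2972]
eef_rot: [-0.052, 0.999, -0.001, -0.002]
ft_force: [-0.8, -0.2, -0.6]
width: 0.0699
grip_force: 0.0
```

```bash
python3 -c "
from h import *
to([.56,.14,.1],YAW+np.pi/2);print(read_state()['width'],read_state()['joint_positions'].round(2))
c=get_calibration('wrist');print(inm(c['position']),c['position'])"
```

```text
move [-0.009  0.012  0.657] [-0.001 -0.006 -0.005] mm 197.0 t 13.2167 F [-0.76 -0.22 -0.62] ee [0.5586 0.1365 0.2972] mix [-0.0063  0.0193]
0.06989579174403789 [-0.64  0.2   0.38  1.49 -0.07  1.47  1.41]
[-0.0747  0.0192] [0.49070885 0.1290617  0.45891079]
```

>>> drive_tool --pt "-0.009 0.01 0.08 0 0 0" --pt "-0.009 0.01 0.16 0 0 0" --pt "-0.009 0.01 0.25 0 0 0" --pt "-0.009 0.01 0.33 0 0 0" --pt "-0.009 0.01 0.4 0 0 0"

```text
time: 13.63
ee_pos: [0.562, 0.1397, 0.1794]
eef_rot: [-0.051, 0.999, 0.0, -0.0]
ft_force: [-0.1, 1.0, 0.4]
width: 0.0695
grip_force: 0.0
```

>>> drive_tool --pt "0 0 0 0 0 0" --pt "0 0 0 0 0 0" --pt "0 0 0 0 0 0" --pt "0 0 0 0 0 0" --pt "0 0 0 0 0 0"

```text
time: 14.05
ee_pos: [0.5628, 0.1395, 0.1818]
eef_rot: [-0.053, 0.999, 0.0, 0.001]
ft_force: [-0.4, -0.3, 0.4]
width: 0.0697
grip_force: 0.0
```

```bash
python3 -c "
from h import *
to([.56,.14,.1],YAW+np.pi/2);print(read_state()['width'])
cv2.imwrite('pics/w2.png',camera('wrist'))"
```

```text
move [0.01  0.003 0.273] [ 0.001  0.003 -0.003] mm 82.0 t 14.05 F [-0.41 -0.32  0.38] ee [0.5628 0.1395 0.1818] mix [-0.0019  0.0218]
0.06966802987512208
```

View pics/w2.png

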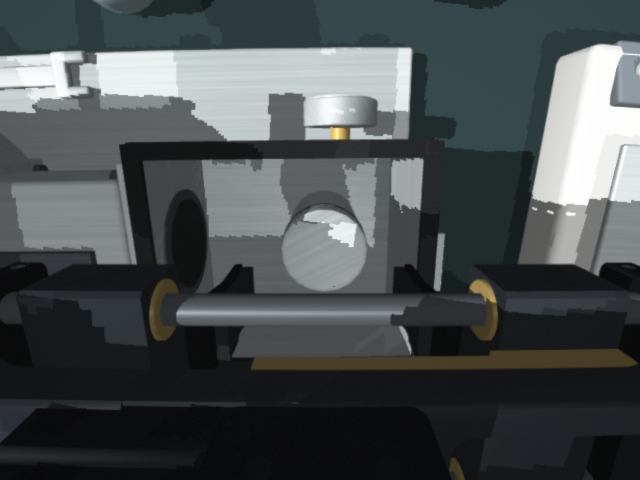

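The canister top is a full circle at about (324,248). The fingertips straddle it, around x 235 and 410.

```bash
python3 -c "
from h import *
c=get_calibration('wrist')
p=onz(c,324,248,.138);print(p,inm(p), onz(c,281,248,.138)-p)
to([p[0],p[1],.1],YAW+np.pi/2)"
```

```text
[0.55645392 0.1390086  0.138     ] [-0.0082  0.022 ] [ 0.00280667 -0.02632298  0.        ]
move [0.021 0.001 0.272] [ 0.001  0.002 -0.003] mm 82.0 t 14.1 F [-0.39 -0.38 -0.06] ee [0.5626 0.1393 0.1815] mix [-0.0021  0.0217]
```

>>> drive_tool --pt "0.015 0 0.05 0 0 0" --pt "0.015 0 0.1 0 0 0" --pt "0.015 0 0.16 0 0 0" --pt "0.015 0 0.22 0 0 0" --pt "0.015 0 0.272 0 0 0"

```text
time: 14.52
ee_pos: [0.5576, 0.1388, 0.0983]
eef_rot: [-0.053, 0.999, 0.0, 0.0]
ft_force: [-0.7, 1.0, 0.5]
width: 0.0697
grip_force: 0.0
```

>>> drive_tool --pt "0 0 0 0 0 0" --pt "0 0 0 0 0 0" --pt "0 0 0 0 0 0" --pt "0 0 0 0 0 0" --pt "0 0 0 0 0 0" --claw 1 --force 20

```text
time: 14.93
ee_pos: [0.5583, 0.1391, 0.1001]
eef_rot: [-0.053, 0.999, 0.001, 0.001]
ft_force: [-1.1, 0.2, 4.3]
width: 0.0539
grip_force: 20.7
```

>>> drive_tool --pt "0 0 0 0 0 0" --pt "0 0 0 0 0 0" --pt "0 0 0 0 0 0" --pt "0 0 0 0 0 0" --pt "0 0 0 0 0 0"

```text
time: 15.35
ee_pos: [0.5583, 0.1391, 0.1]
eef_rot: [-0.053, 0.999, 0.001, 0.001]
ft_force: [-0.9, 1.1, 6.4]
width: 0.0537
grip_force: 20.7
```

>>> drive_tool --pt "0 0 -0.04 0 0 0" --pt "0 0 -0.12 0 0 0" --pt "0 0 -0.22 0 0 0" --pt "0 0 -0.32 0 0 0" --pt "0 0 -0.42 0 0 0"

```text
time: 15.77
ee_pos: [0.5569, 0.1382, 0.2264]
eef_rot: [-0.053, 0.999, -0.0, -0.0]
ft_force: [0.6, 0.9, -3.2]
width: 0.0538
grip_force: 20.7
```

>>> drive_tool --pt "0 0 -0.06 0 0 0" --pt "0 0 -0.12 0 0 0" --pt "0 0 -0.15 0 0 0" --pt "0 0 -0.15 0 0 0" --pt "0 0 -0.15 0 0 0"

```text
time: 16.18
ee_pos: [0.5572, 0.1386, 0.2692]
eef_rot: [-0.053, 0.999, -0.0, -0.0]
ft_force: [-0.1, -0.0, -3.7]
width: 0.0538
grip_force: 20.7
```

```bash
python3 -c "
from h import *
to([.542,.437,.262],YAW+np.pi/2);print(read_state()['width'],read_state()['joint_positions'].round(2))"
```

```text
move [-0.055  0.995  0.024] [-0.    -0.001 -0.003] mm 299.0 t 16.1833 F [-0.09 -0.04 -3.65] ee [0.5572 0.1386 0.2692] mix [-0.0075  0.0215]
0.053821418814544476 [-0.65  0.2   0.38  1.55 -0.07  1.41  1.41]
```

Held at 3.6 N, which matches 0.35 kg. Next I'll carry it to the pan.

>>> drive_tool --pt "0 0.05 0 0 0 0" --pt "-0.01 0.14 0 0 0 0" --pt "-0.01 0.24 0 0 0 0" --pt "-0.02 0.34 0 0 0 0" --pt "-0.02 0.44 0 0 0 0"

```text
time: 16.6
ee_pos: [0.5488, 0.2715, 0.2677]
eef_rot: [-0.053, 0.999, -0.001, -0.001]
ft_force: [0.1, 0.2, -4.1]
width: 0.0542
grip_force: 20.7
```

>>> drive_tool --pt "-0.01 0.1 0 0 0 0" --pt "-0.01 0.2 0 0 0 0" --pt "-0.02 0.3 0 0 0 0" --pt "-0.03 0.4 0 0 0 0" --pt "-0.03 0.47 0 0 0 0"

```text
time: 17.02
ee_pos: [0.542, 0.4145, 0.2669]
eef_rot: [-0.054, 0.999, -0.001, -0.002]
ft_force: [0.4, 0.1, -3.8]
width: 0.0537
grip_force: 20.7
```

>>> drive_tool --pt "0 0.05 0 0 0 0" --pt "0 0.08 0 0 0 0" --pt "0 0.08 0 0 0 0" --pt "0 0.08 0 0 0 0" --pt "0 0.08 0 0 0 0"

```text
time: 17.43
ee_pos: [0.5417, 0.4338, 0.2694]
eef_rot: [-0.052, 0.999, -0.001, -0.0]
ft_force: [-0.4, -1.0, -2.4]
width: 0.0539
grip_force: 20.7
```

```bash
python3 -c "
from h import *
to([.542,.437,.132],YAW+np.pi/2);print(read_state()['width'],read_state()['joint_positions'].round(2))
cv2.imwrite('pics/t3.png',camera('top'))"
```

```text
move [-0.002  0.011  0.458] [-0.001 -0.    -0.005] mm 137.0 t 17.4333 F [-0.42 -1.02 -2.35] ee [0.5417 0.4338 0.2694] mix [0.0089 0.3167]
0.05388561757999295 [-0.91  0.48  0.25  1.19 -0.12  1.49  1.  ]
```

View pics/t3.png

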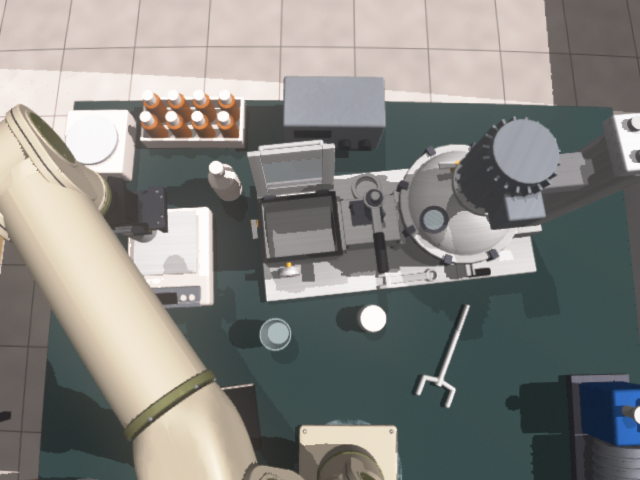

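The lid is resting open and the lever is square across the neck, from (374,198) to (382,270). The canister is above the pan near (148,232) and the bystanders haven't moved. Now I'll lower it.

>>> drive_tool --pt "0 0.01 0.07 0 0 0" --pt "0 0.01 0.15 0 0 0" --pt "0 0.01 0.23 0 0 0" --pt "0 0.01 0.31 0 0 0" --pt "0 0.01 0.37 0 0 0"

```text
time: 17.9
ee_pos: [0.5407, 0.4368, 0.1569]
eef_rot: [-0.052, 0.999, -0.001, -0.0]
ft_force: [0.2, -0.9, -3.6]
width: 0.0539
grip_force: 20.7
```

>>> drive_tool --pt "0 0 0.015 0 0 0" --pt "0 0 0.03 0 0 0" --pt "0 0 0.045 0 0 0" --pt "0 0 0.06 0 0 0" --pt "0 0 0.06 0 0 0"

```text
time: 18.32
ee_pos: [0.5408, 0.4385, 0.1408]
eef_rot: [-0.053, 0.999, 0.0, 0.0]
ft_force: [1.1, -0.2, -3.8]
width: 0.0539
grip_force: 20.7
```

>>> drive_tool --pt "0 0 0.004 0 0 0" --pt "0 0 0.008 0 0 0" --pt "0 0 0.012 0 0 0" --pt "0 0 0.015 0 0 0" --pt "0 0 0.015 0 0 0"

```text
time: 18.73
ee_pos: [0.5406, 0.4386, 0.136]
eef_rot: [-0.053, 0.999, -0.0, -0.0]
ft_force: [0.2, 0.3, -4.0]
width: 0.0536
grip_force: 20.7
```

>>> drive_tool --pt "0 0 0.003 0 0 0" --pt "0 0 0.006 0 0 0" --pt "0 0 0.008 0 0 0" --pt "0 0 0.01 0 0 0" --pt "0 0 0.01 0 0 0"

```text
time: 19.15
ee_pos: [0.5406, 0.4386, 0.133]
eef_rot: [-0.053, 0.999, -0.0, -0.0]
ft_force: [0.3, 0.2, -3.3]
width: 0.0535
grip_force: 20.7
```

>>> drive_tool --pt "0 0 0.002 0 0 0" --pt "0 0 0.003 0 0 0" --pt "0 0 0.003 0 0 0" --pt "0 0 0.003 0 0 0" --pt "0 0 0.003 0 0 0"

```text
time: 19.57
ee_pos: [0.5407, 0.4386, 0.1323]
eef_rot: [-0.053, 0.999, 0.0, 0.0]
ft_force: [0.5, 0.1, -3.3]
width: 0.054
grip_force: 20.7
```

>>> drive_tool --pt "0 0 0.002 0 0 0" --pt "0 0 0.003 0 0 0" --pt "0 0 0.003 0 0 0" --pt "0 0 0.003 0 0 0" --pt "0 0 0.003 0 0 0"

```text
time: 19.98
ee_pos: [0.5408, 0.4387, 0.1322]
eef_rot: [-0.053, 0.999, 0.0, 0.0]
ft_force: [-2.5, -1.9, 5.0]
width: 0.0539
grip_force: 20.7
```

>>> drive_tool --pt "0 0 0.002 0 0 0" --pt "0 0 0.003 0 0 0" --pt "0 0 0.003 0 0 0" --pt "0 0 0.003 0 0 0" --pt "0 0 0.003 0 0 0"

```text
time: 20.4
ee_pos: [0.5409, 0.4388, 0.1321]
eef_rot: [-0.053, 0.999, 0.001, 0.001]
ft_force: [-3.4, -2.8, 10.2]
width: 0.0539
grip_force: 20.8
```

Contact at TCP z 0.132, as expected. Easing off slightly, then opening and rising.

>>> drive_tool --pt "0 0 -0.003 0 0 0" --pt "0 0 -0.004 0 0 0" --pt "0 0 -0.004 0 0 0" --pt "0 0 -0.004 0 0 0" --pt "0 0 -0.004 0 0 0"

```text
time: 20.82
ee_pos: [0.5408, 0.4388, 0.1322]
eef_rot: [-0.053, 0.999, 0.0, 0.0]
ft_force: [-2.4, -0.9, 6.0]
width: 0.0543
grip_force: 20.8
```

>>> drive_tool --pt "0 0 0 0 0 0" --pt "0 0 0 0 0 0" --pt "0 0 0 0 0 0" --pt "0 0 0 0 0 0" --pt "0 0 0 0 0 0" --claw 0

```text
time: 21.23
ee_pos: [0.5407, 0.4386, 0.1314]
eef_rot: [-0.053, 0.999, -0.0, -0.0]
ft_force: [0.6, -0.1, -0.1]
width: 0.0794
grip_force: 0.0
```

>>> drive_tool --pt "0 0 0 0 0 0" --pt "0 0 -0.03 0 0 0" --pt "0 0 -0.08 0 0 0" --pt "0 0 -0.16 0 0 0" --pt "0 0 -0.26 0 0 0"

```text
time: 21.65
ee_pos: [0.54, 0.438, 0.2095]
eef_rot: [-0.053, 0.999, -0.001, -0.001]
ft_force: [-0.1, 0.1, -0.1]
width: 0.087
grip_force: 0.0
```

>>> drive_tool --pt "0.05 0 -0.1 0 0 0" --pt "0.13 0 -0.15 0 0 0" --pt "0.22 0 -0.15 0 0 0" --pt "0.3 0 -0.15 0 0 0" --pt "0.3 0 -0.15 0 0 0"

```text
time: 22.07
ee_pos: [0.4471, 0.4304, 0.2565]
eef_rot: [-0.055, 0.998, 0.001, -0.0]
ft_force: [-1.3, -0.1, -0.4]
width: 0.0873
grip_force: 0.0
```

```bash
python3 -c "
from h import *
print(read_state()['time'],read_state()['ft_force'].round(1))
a=camera('top')[130:330,90:450];b=camera('scene')[250:450,260:540]
w=np.zeros((420,800,3),np.uint8);w[:200,:360]=a;w[:400,360:760]=cv2.resize(b,(400,286))[:286] if 0 else 0
b=cv2.resize(b,(430,307));w[:307,365:795]=b;cv2.imwrite('pics/end.png',w)"
```

```text
22.0667 [-1.3 -0.1 -0.4]
```

View pics/end.png

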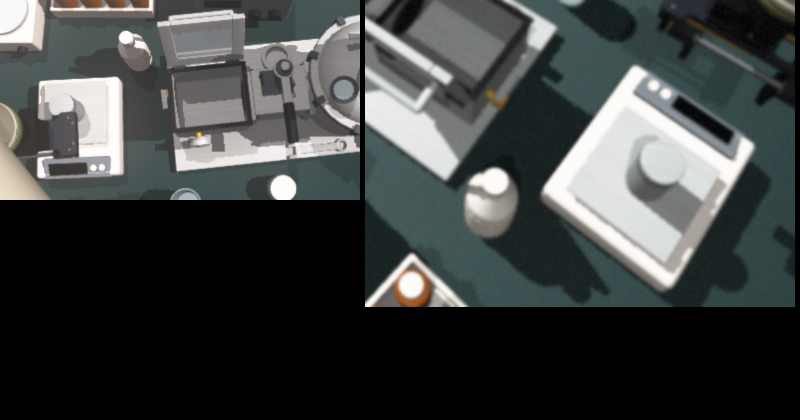

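The canister stands upright near the middle of the pan (base at about (655,185) in the composite). The lid is open, the lever is square and the gripper is clear.

```bash
python3 -c "
from bench import *
print(close_job())"
```

```text
the job is handed in; nothing more can be done
None
```

The job is handed in, with no verdict returned: I pressed the inner door shut (about 5 N for over a second), swung the lid open to rest, and set the canister upright near the middle of the balance pan, with nothing else seen to move.

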